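Hold the bearing ball in the light of the inspection lamp

ROBOT

A 6-joint arm with a two-finger parallel gripper is mounted at the origin on the work surface. World frame = base frame: x ahead of the robot, y to its left, z up, the work surface at z = 0. Lengths are in m, angles in rad, forces in N, time in s.
With the tool pointing down it reaches from about 0.35 to 0.975 m from the base axis. Payload 4.9 kg.
Tool frame: the origin (TCP) lies at the very end of the fingers, on their centre line; the grasp point (between the pads) lies 19 mm behind it; z points along the fingers, y is the line along which they close (so a half turn about z gives the same grasp; the last joint's range is limited). The gripper opens to 85 mm and grips with 20 to 120 N. Pads are 22 mm wide; open, the fingers measure 114 mm over their backs; the gripper's body (76 mm by 85 mm) begins 54 mm behind the grasp point. The pads swing forward as they close: fully open they stand 13 mm farther back than shut.
Start: joints at [-1.288, 0.053, 1.613, -0, 1.476, -0.119], TCP at [0.244, -0.575, 0.231] pointing down, gripper open.
Joint ranges: [-3.01, 3.01], [-1.01, 2.22], [0.06, 2.58], [-1.02, 4.17], [0.09, 2.62], [-3.14, 3.14]. Speed limits (rad/s): [2.57, 2.57, 3.14, 3.14, 3.14, 3.14].

INTERFACE

Orientations are given as a unit quaternion [w, x, y, z].
In Python, from plant import * gives the robot as it stands.
- The arm moves only by the tool jog_arm, never from a script. Its argument "moves" is a list that holds one entry, the list of rows, each a list of 7 numbers: the finger opening in cm, from 0 to 8.54, then the shift along the tool's x, y, z in cm, then the turn, a rotation vector about the tool's x, y, z in rad. A call has 1 to 20 rows; each row shifts and turns the commanded pose from where the row before left it, along the tool's axes as they then stand; what a row does not reach is not made up. A row lasts 1/12 s, in which the tool goes at most 41.7 mm and 7.16 degrees, less where a joint would pass 70% of its speed; a pose out of reach is approached as far as the arm can. A call is refused whole if a number of a shift passes 4.17 or a number of a turn 0.125, either way. A call with a gripper value outside its range is refused whole. The fingers move at their own pace and stop on an object; the grip force is fixed at half the most. Time passes only in rows, so rows that do not move let the fingers close. It gives the time, the measured TCP pose, the force, the opening and the grip force at its end, in the units of the state.
- state(): the state, without advancing time (a new reading comes with each control period).
- grab_frame(name): name is "side" or "top" or "wrist"; returns a dict with "color" (420x560x3 uint8, blue, green, red), "depth" (420x560 float32, m along the optical axis (not along the pixel's ray), 0 where there is no reading), "fx", "fy", "cx", "cy" (pixels), "R" (3x3) and "t" (3): a world point X has camera coordinates R X + t. Camera axes: x right, y down, z forward; pixel columns grow to the right and rows downward; lengths in m; the calibration is good to about 2 mm. The wrist camera is an equidistant fisheye: a pixel r from the principal point sees the ray r / f radians off the axis. A picture is of the moment at which its call begins.
- job_done(): hands the job in; it is judged then, once.
Trained networks look in a picture, given as the dict that the camera call returned (one of the last four; its "shot" number tells which), for a name from the list of things; names that differ only in an ending like _2 or _b are one class to them, and where a whole thing is asked for, a point or a joint stands for the part that bears it (a point fixed in the world has none). Each returns a list of dicts, best first, with "p" (0 to 1); they miss things now and then, are a little off and sometimes report something else, mostly with a low value. They report only what shows in the picture. A call takes as long as a camera call. They do not tell look-alikes from the thing itself.
- recognise(name, picture): "rect" ([centre column, centre row, width, height] in pixels, round what is visible of it).
- regions_of(name, picture): "pixels" (420x560 bool, what is visible of it) and "rect" ([centre column, centre row, width, height] in pixels, round what is visible of it).
The state is a dict: "time": time; "joint_pos": joint angles; "joint_vel": joint speeds; "joint_efforts": joint torques, N m; "tool_pos": TCP position; "tool_rot": TCP orientation; "contact_force": force on the tool from outside, world axes, zero at the start; "ft_torque": the same for the moment, N m; "gripper_width": opening from 0.0 (shut) to 1.0 (fully open); "grasp_force": force on a finger pad.
Only numpy, scipy, OpenCV 4.12 (cv2) and the standard library are available. Lean on these libraries where they do the work, as an engineer would, in place of code of your own. Each camera call takes 0.05 s, during which the arm holds its last target. There are 200 camera calls.

TASK

Get the loose bearing ball ready for inspection: pull the charged battery pack out of the charger and plug it fully home into the well in the base of the gooseneck lamp, then let go of it. Then pick up the blue bearing tray by its upright grip and carry it level, so that the ball stays in its pocket, to the lamp's beam; don't touch the ball and don't push the other things on the bench about. Finish while still holding the tray: keep it level and still in mid-air with the ball in the middle of the beam, 20 cm straight out from the mouth of the lamp shade.

Things in the scene. Friction and masses are not known exactly. Their poses are not given: they have to be found in the camera images.
- pack: charged battery pack, black with a yellow band, 190 g, standing stem down in the charger. Origin: centre of the stem's lower end; z up. Stem 36 (x) by 24 (y) mm, 36 mm long, its lowest 7 mm tapered in by 3 mm a side. Above it, centred, a head 54 (x) by 38 (y) mm from z = 36 to 70 mm: grip it there, across the 38 mm. It may be turned half round about z
- charger: the charger, a black block 110 (x) by 90 (y) mm, 44 mm high, with a yellow stripe, fixed to the bench. Origin: centre of its underside. In the middle of its top a well 40 by 28 mm, 38 mm deep, where the pack stands loosely, its axes along the charger's, its shoulder on the charger's top; nothing locks it: it lifts straight out
- lamp: cordless gooseneck lamp, fixed. Origin: centre of the underside of its grey base, 200 (x) by 130 (y) mm, 58 mm high, with a yellow-framed battery well in its top. The steel neck (15 mm thick) rises from x = 75, y = 30 mm, straight up to z = 230 mm, then bends over to +y and +x (z = 500 mm at x = 200, y = 210 mm) to the shade
- lamp_mouth (a point): centre of the mouth of the lamp's aluminium bell shade (108 mm across, 125 mm long), at x = 155, y = 270, z = 344 mm in the lamp's frame. The shade looks down and toward the lamp's -x, 35 degrees off straight down
- lamp_socket (a point): centre of the mouth of the lamp's battery well (x = -50, y = 0, z = 58 mm in the lamp's frame, on the base's top; axes as the lamp's). The well is 38.5 mm (x) by 26.5 mm (y), 40 mm deep, straight down. Fully home, the pack's shoulder lies on the base's top, its origin 36 mm below this point; it slides in freely
- lamp_beam (a point): the middle of the lamp's beam, where the ball is to be held: the point in mid-air on the shade's axis, 200 mm out from the centre of its mouth (x = 40, y = 270, z = 180 mm in the lamp's frame, 180 mm above the bench)
- tray: blue bearing tray, 140 g, flat on the bench. Origin: centre of the plate's underside, below the pocket; z up. Plate 90 (x) by 80 (y) mm, 9 mm thick, lip up to z = 14 mm; in the middle a round pocket 32 mm across, 4 mm deep, with the ball. On its -x side a 12 mm wide tongue with an upright black grip: 36 (x) by 12 (y) mm, z = 8 to 52 mm, centre at x = -75 mm
- tray_pocket (a point): where the ball's centre is when it lies in the middle of its pocket: 17.5 mm above the tray's underside
- tray_grip (a point): a good point to grip the tray: inside the upright grip, 75 mm toward the tray's -x from the pocket, 34 mm above the tray's underside; close the fingers along the tray's y (12 mm). From this point to tray_pocket: +75 mm along the tray's x, -16.5 mm along its z
- ball: the loose steel bearing ball, 25 mm across, 64 g, lying in the tray's pocket, where it can roll about 7 mm off the middle. Origin: its centre
- flat_pack: an empty battery pack of the same form, grey with a red band, lying on its side 38 mm high; leave alone. Origin: on the bench below its middle
- bearing: a dismantled ball bearing, 62 mm across, 16 mm high, lying flat; leave alone. Origin: centre of its underside
- screwdriver: a screwdriver with an orange handle, lying on the bench; leave alone. Origin: under it, near its middle
- wrench: a steel wrench lying on the bench; leave alone. Origin: under it, near its middle
- cap: a red plastic cap, 42 mm across, 26 mm high; leave alone. Origin: centre of its underside
- valve_block: an aluminium hydraulic valve block with two brass fittings, 85 by 60 mm, 48 mm high; leave alone. Origin: centre of its underside
- grease_tin: a round green tin with a white lid, 64 mm across, 60 mm high; leave alone. Origin: centre of its underside
Not all that is in view belongs to the job. Several things look just like the tray: the one meant starts farthest to the robot's right. What is shaped like the charger but green is not meant.

How it is judged:
On the way, in this order (a step that is already met when the one before it is completed fails the run):
1. the charged pack is fully home in the lamp's battery well and let go (z of pack in the frame of lamp_socket below -0.033 m and horizontal distance between pack and lamp_socket below 0.004 m and angle between pack's own z axis and vertical below 0.07 rad and contact force between the fingers and pack below 0.3 N), for 0.2 s.
2. the tray is lifted clear of the bench by its grip, the ball in its pocket (height (world z) of tray above 0.04 m and contact force between the fingers and tray above 1 N and distance between ball and tray_pocket below 0.013 m), for 0.2 s.
At the end, for the whole second after the job is handed in: the pack is home in the lamp's well (shoulder within 3 mm of the base, upright within 4 degrees); the tray hangs in the gripper alone, in mid-air, still and level within 7 degrees, not touching the lamp; the ball lies in its pocket, at rest, its centre within 40 mm of the beam's middle point (z of pack in the frame of lamp_socket below -0.033 m and horizontal distance between pack and lamp_socket below 0.004 m and angle between pack's own z axis and vertical below 0.07 rad and height (world z) of tray above 0.08 m and contact force between the fingers and tray above 1 N and contact force between tray and lamp below 0.1 N and angle between tray's own z axis and vertical below 0.12 rad and linear speed of tray below 0.03 m/s and angular speed of tray below 0.2 rad/s and distance between ball and tray_pocket below 0.013 m and linear speed of ball below 0.06 m/s and distance between ball and lamp_beam below 0.04 m); the arm keeps its last pose, push and grip.
It fails at once if the ball leaves its pocket (distance between ball and tray_pocket above 0.016 m).
It fails at once if the tray tips more than 20 degrees (angle between tray's own z axis and vertical above 0.35 rad).
It fails at once if the robot touches the ball (contact force between any of the fingers, the arm and ball above 0.3 N).
It fails at once if a bystander is pushed more than 30 mm (distance of any of flat_pack, bearing, screwdriver, wrench, cap, valve_block, grease_tin from where it was at the start of the episode above 0.03 m).
It also fails if it takes over 72 s, if anything falls off the work surface, if the arm or the gripper's body presses on something with over 40 N, if the wrist force passes 120 N, or if a joint passes its speed limit or range.

## Working session

There is one attempt and no reset: what is moved stays moved. The work goes in short steps, Python scripts to look and compute and a tool call to move; the robot and the scene stay as the last step left them, time stands still between calls to the robot, and variables do not carry over. Pictures are saved under pics/ and viewed, at most 10 in all, crops included, and the job is handed in when it is done.

Besides the shell and the picture viewer there is one more tool, called after "Call:" as name(argument=value, ...) on one line, values as JSON. jog_arm: Moves the arm, as the interface text tells. Its arguments: {"type":"object","properties":{"moves":{"type":"array"}},"required":["moves"]}

```bash
ls; mkdir -p pics; cat > h.py <<'E'
from plant import *
import numpy as np, cv2
def pts(f,mask=None):
    v,u=np.nonzero((f["depth"]>0)&(mask if mask is not None else True))
    z=f["depth"][v,u]
    c=np.c_[(u-f["cx"])/f["fx"]*z,(v-f["cy"])/f["fy"]*z,z]
    return (c-np.array(f["t"]))@np.array(f["R"]),u,v
E
python3 - <<'E'
from h import *
import pickle
for n in("top","side"):
    f=grab_frame(n); cv2.imwrite(f"pics/{n}0.png",f["color"]); pickle.dump(f,open(n+"0.pkl","wb"))
    for k in("pack","charger","lamp","tray","tray_grip","ball","flat_pack","lamp_socket"):
        try: print(n,k,[(np.round(r["rect"]).astype(int).tolist(),round(r["p"],2)) for r in recognise(k,f)])
        except Exception as e: print(k,e)
    print(f["t"],f["fx"])
s=state();print(s["tool_pos"],s["tool_rot"],s["time"])
E
```

```text
pics
top pack [([254, 236, 20, 27], 0.66), ([222, 185, 62, 26], 0.26)]
top charger [([259, 238, 39, 43], 0.76), ([232, 303, 44, 51], 0.57)]
top lamp [([369, 158, 145, 194], 0.97)]
top tray [([145, 294, 57, 45], 0.67), ([222, 185, 62, 29], 0.6), ([188, 236, 36, 51], 0.57)]
top tray_grip [([187, 234, 39, 52], 0.97), ([144, 298, 53, 36], 0.61)]
top ball [([184, 230, 8, 13], 0.47)]
top flat_pack [([290, 152, 39, 35], 0.73), ([170, 184, 24, 28], 0.64)]
top lamp_socket [([369, 160, 147, 200], 0.71)]
[0.05889207 0.60708813 1.08079778] 406.74523879421986
side pack [([300, 276, 21, 19], 0.96), ([281, 142, 142, 149], 0.52), ([361, 260, 57, 30], 0.47)]
side charger [([364, 326, 53, 43], 0.76), ([300, 285, 45, 35], 0.59)]
side lamp [([282, 140, 143, 152], 0.62)]
side tray [([267, 350, 64, 44], 0.95), ([331, 403, 52, 35], 0.82), ([284, 143, 142, 150], 0.19)]
side tray_grip [([268, 350, 58, 47], 0.74), ([331, 402, 46, 36], 0.64)]
side ball []
side flat_pack [([204, 348, 37, 33], 0.7)]
side lamp_socket [([282, 141, 138, 148], 0.8)]
[0.57403631 0.24504024 1.15425487] 437.50347920900543
[ 0.24440627 -0.57521882  0.23133591] [1.05180924e-05 9.79889835e-01 1.99539246e-01 2.43388042e-06] 0.9
```

View pics/top0.png

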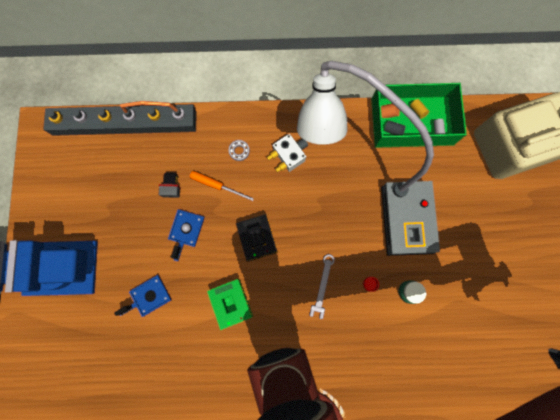

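View pics/side0.png

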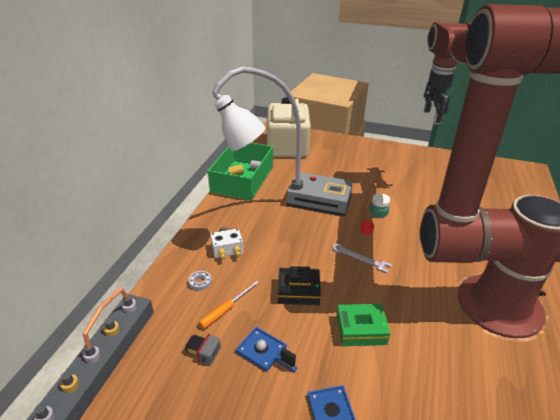

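```bash
cat > m.py <<'E'
from h import *
import pickle
for n in("top","side"):
    f=pickle.load(open(n+"0.pkl","rb"))
    P,u,v=pts(f); C=f["color"][v,u].astype(int); hsv=cv2.cvtColor(f["color"],cv2.COLOR_BGR2HSV)[v,u].astype(int)
    print(n, "bench z", np.median(P[(np.abs(P[:,2])<.02)][:,2]))
    def rect(name,m,):
        if m.sum()<5: print(name,m.sum());return
        q=P[m]; r=cv2.minAreaRect((q[:,:2]*1000).astype(np.float32))
        print(name,m.sum(),"c",np.round(r[0],1),"size",np.round(r[1],1),"ang",round(r[2],1),"z",np.round(np.percentile(q[:,2],[5,50,95])*1000,1),"mean",np.round(q.mean(0)*1000,1))
    B={"top":{"lamp":(380,445,175,262),"charger":(230,282,205,268),"tray":(160,210,200,268)},"side":{"lamp":(280,360,165,215),"charger":(270,330,255,310),"tray":(230,305,320,375)}}[n]
    box=lambda b:(u>b[0])&(u<b[1])&(v>b[2])&(v<b[3])
    z=P[:,2]; H,S,V=hsv.T
    rect("lampbase",box(B["lamp"])&(z>.05)&(z<.064))
    rect("lampframe",box(B["lamp"])&(z>.04)&(z<.07)&(H>15)&(H<35)&(S>120)&(V>90))
    rect("well",box(B["lamp"])&(z>.0)&(z<.045)&(V<90))
    rect("charger",box(B["charger"])&(z>.038)&(z<.05))
    rect("packtop",box(B["charger"])&(z>.070)&(z<.086))
    rect("packall",box(B["charger"])&(z>.055)&(z<.086))
    rect("trayblue",box(B["tray"])&(H>100)&(H<125)&(S>140)&(z<.025))
    rect("grip",box(B["tray"])&(z>.042)&(z<.06))
    rect("ball",box(B["tray"])&(S<90)&(z>.02)&(z<.04))
    for k in B.items():
        pass
E
python3 m.py
```

```text
top bench z -0.0005555726429391999
lampbase 3027 c [ 562.3 -317.1] size [200.2 132.6] ang 0.6 z [53.4 57.  60.8] mean [ 557.  -317.7   57. ]
lampframe 197 c [ 512.3 -317.7] size [69.2 57. ] ang 0.9 z [54.1 57.3 61. ] mean [ 512.7 -317.2   57.5]
well 711 c [ 562.9 -333.8] size [181.5 251. ] ang 86.0 z [ 0.3  9.7 41. ] mean [ 524.5 -287.9   14.8]
charger 966 c [518.7 119.4] size [110.7  89.9] ang 15.4 z [39.9 43.6 47.1] mean [517.7 118.9  43.6]
packtop 275 c [518.1 118.5] size [54.2 37.9] ang 15.7 z [73.3 77.2 80.4] mean [517.9 118.1  77. ]
packall 289 c [517.6 118.3] size [55.5 38. ] ang 15.4 z [70.7 77.  80.3] mean [516.8 117.9  76.4]
trayblue 710 c [548.8 324.5] size [ 78.4 100. ] ang 72.4 z [ 5.1  8.9 14.8] mean [553.8 323.7   9.2]
grip 64 c [482.8 346.3] size [12.9 35.1] ang 72.3 z [43.5 50.8 54.5] mean [482.3 345.1  50.4]
ball 76 c [517.2 326.9] size [21.8 98.3] ang 82.0 z [20.6 26.4 36.5] mean [534.1 326.4  26.9]
side bench z 0.0007282652810337284
lampbase 1198 c [ 565.7 -318.2] size [200.3 142.9] ang 0.1 z [53.5 58.7 62. ] mean [ 555.4 -308.6   58.5]
lampframe 64 c [ 514.8 -319.3] size [68.6 63.5] ang 0.5 z [56.6 60.  62.9] mean [ 514.1 -317.5   59.7]
well 716 c [ 563.7 -382.8] size [276.4 207.2] ang 89.7 z [ 1.9 20.5 42.4] mean [ 555.7 -261.2   21.4]
charger 768 c [521.  118.7] size [110.1  95. ] ang 16.4 z [40.9 44.4 47.4] mean [518.5 131.5  44.3]
packtop 255 c [521.2 119.2] size [52.4 43.3] ang 16.3 z [71.7 78.  80.7] mean [520.1 122.3  77.4]
packall 342 c [519.8 119.6] size [56.3 42.3] ang 19.5 z [58.3 77.1 80.4] mean [518.9 125.3  73.6]
trayblue 944 c [531.1 333. ] size [ 80.  139.2] ang 73.0 z [ 6.6  9.8 14.9] mean [553.1 328.6  10.1]
grip 106 c [484.9 347.3] size [12.7 36.1] ang 72.2 z [43.6 50.6 53.8] mean [483.9 348.4  49.8]
ball 152 c [518.6 339.3] size [ 21.1 105.2] ang 68.9 z [21.5 27.8 38.2] mean [518.6 339.3  28.5]
```

```bash
cat >> h.py <<'E'
from scipy.spatial.transform import Rotation as Ro
def to(x,y,z,yawdeg):
    s=state(); q=s["tool_rot"]; R=Ro.from_quat([q[1],q[2],q[3],q[0]])
    a=np.deg2rad(yawdeg); T=Ro.from_matrix(np.array([[np.cos(a),np.sin(a),0],[np.sin(a),-np.cos(a),0],[0,0,-1]]))
    d=np.array([x,y,z])-s["tool_pos"]
    print("t",round(s["time"],2),"pos",np.round(s["tool_pos"],4),"turn(tool rotvec)",np.round((R.inv()*T).as_rotvec(),4),"shift cm after turn",np.round(T.inv().apply(d)*100,2),"before turn",np.round(R.inv().apply(d)*100,2),"f",np.round(s["contact_force"],1),"w",round(s["gripper_width"],3),"g",round(s["grasp_force"],1))
E
python3 - <<'E'
from h import *
to(.5197,.1189,.15,15.6)
f=cv2.imread("pics/top0.png"); c=np.hstack([cv2.resize(f[195:275,140:220],(400,400),interpolation=2),cv2.resize(f[200:280,220:300],(400,400),interpolation=2)]); cv2.imwrite("pics/crop.png",c)
E
```

```text
t 0.9 pos [ 0.2444 -0.5752  0.2313] turn(tool rotvec) [ 0.     -0.      0.1295] shift cm after turn [ 45.18 -59.45   8.13] before turn [ 52.48 -53.12   8.13] f [ 0.2  0.4 -0.2] w 1.001 g 0.0
```

View pics/crop.png

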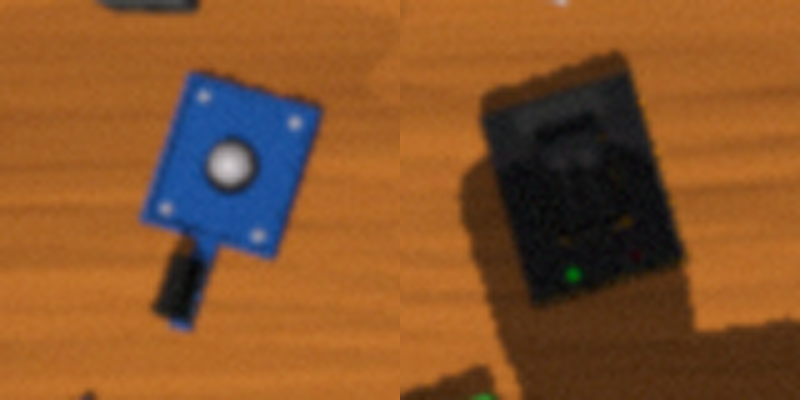

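Candidates in the top view:
- **Trays:** (186,228) holds the ball and is farthest right. (150,296) is empty, and the blue thing at (60,265) is not a tray. I choose (186,228).
- **Packs:** (254,236) stands in the black charger, and the flat pack is at (170,184). I choose (254,236); the green charger at (230,303) is not meant.

The crop shows the ball in the blue tray's pocket on the left, and the black charger holding the pack on the right.

Call:
jog_arm(moves=[[[8.5, 0, 0, 0, 0, 0, 0.065], [8.5, 0, 0, 0, 0, 0, 0.065], [8.5, 2.5, -3.3, 0, 0, 0, 0], [8.5, 2.5, -3.3, 0, 0, 0, 0], [8.5, 2.5, -3.3, 0, 0, 0, 0], [8.5, 2.5, -3.3, 0, 0, 0, 0], [8.5, 2.5, -3.3, 0, 0, 0, 0], [8.5, 2.5, -3.3, 0, 0, 0, 0], [8.5, 2.5, -3.3, 0, 0, 0, 0], [8.5, 2.5, -3.3, 0, 0, 0, 0], [8.5, 2.5, -3.3, 0, 0, 0, 0], [8.5, 2.5, -3.3, 0, 0, 0, 0], [8.5, 2.5, -3.3, 0, 0, 0, 0], [8.5, 2.5, -3.3, 0, 0, 0, 0], [8.5, 2.5, -3.3, 0, 0, 0, 0], [8.5, 2.5, -3.3, 0, 0, 0, 0], [8.5, 2.5, -3.3, 0, 0, 0, 0], [8.5, 2.5, -3.3, 0, 0, 0, 0], [8.5, 0, 0, 0, 0, 0, 0], [8.5, 0, 0, 0, 0, 0, 0]]])

```text
time: 2.57
tool_pos: [0.4882, 0.0427, 0.2313]
tool_rot: [0.0, 0.99, 0.138, -0.0]
contact_force: [0.3, -0.5, -0.1]
gripper_width: 0.991
grasp_force: 0.0
```

```bash
python3 -c "
from h import *
to(.5197,.1189,.15,15.6);to(.5197,.1189,.05,15.6)"
```

```text
t 2.57 pos [0.4882 0.0427 0.2313] turn(tool rotvec) [0.0001 0.0004 0.004 ] shift cm after turn [ 5.09 -6.49  8.13] before turn [ 5.12 -6.47  8.13] f [ 0.3 -0.5 -0.1] w 0.991 g 0.0
t 2.57 pos [0.4882 0.0427 0.2313] turn(tool rotvec) [0.0001 0.0004 0.004 ] shift cm after turn [ 5.09 -6.49 18.13] before turn [ 5.12 -6.47 18.13] f [ 0.3 -0.5 -0.1] w 0.991 g 0.0
```

Call:
jog_arm(moves=[[[8.5, 1.7, -2.16, 0, 0, 0, 0.004], [8.5, 1.7, -2.16, 0, 0, 0, 0], [8.5, 1.7, -2.16, 0, 0, 0, 0], [8.5, 0, 0, 3, 0, 0, 0], [8.5, 0, 0, 3, 0, 0, 0], [8.5, 0, 0, 3, 0, 0, 0], [8.5, 0, 0, 3, 0, 0, 0], [8.5, 0, 0, 3, 0, 0, 0], [8.5, 0, 0, 1.5, 0, 0, 0], [8.5, 0, 0, 1, 0, 0, 0], [8.5, 0, 0, 0.6, 0, 0, 0], [8.5, 0, 0, 0, 0, 0, 0], [8.5, 0, 0, 0, 0, 0, 0]]])

```text
time: 3.65
tool_pos: [0.5208, 0.1164, 0.0514]
tool_rot: [0.0, 0.991, 0.133, 0.001]
contact_force: [-0.1, -0.5, -0.1]
gripper_width: 0.994
grasp_force: 0.0
```

```bash
python3 -c "
from h import *
to(.5197,.1189,.05,15.6)
for n in ('wrist',):
    f=grab_frame(n); cv2.imwrite('pics/w1.png',f['color'])"
```

```text
t 3.65 pos [0.5208 0.1164 0.0514] turn(tool rotvec) [ 0.0004 -0.0017 -0.0053] shift cm after turn [-0.04 -0.27  0.14] before turn [-0.04 -0.27  0.14] f [-0.1 -0.5 -0.1] w 0.994 g 0.0
```

Call:
jog_arm(moves=[[[8.5, 0, -0.27, 0.15, 0, 0, -0.005], [8.5, 0, 0, 0, 0, 0, 0], [8.5, 0, 0, 0, 0, 0, 0], [3, 0, 0, 0, 0, 0, 0], [3, 0, 0, 0, 0, 0, 0], [3, 0, 0, 0, 0, 0, 0], [3, 0, 0, 0, 0, 0, 0], [3, 0, 0, 0, 0, 0, 0], [3, 0, 0, 0, 0, 0, 0], [3, 0, 0, 0, 0, 0, 0], [3, 0, 0, 0, 0, 0, 0], [3, 0, 0, 0, 0, 0, 0]]])

```text
time: 4.7
tool_pos: [0.5195, 0.1194, 0.0491]
tool_rot: [0.0, 0.991, 0.136, 0.0]
contact_force: [0.5, -0.3, 1.9]
gripper_width: 0.434
grasp_force: 61.7
```

```bash
python3 -c "
from h import *
to(.5197,.1189,.05,15.6)"
```

```text
t 4.7 pos [0.5195 0.1194 0.0491] turn(tool rotvec) [ 0.0001 -0.0007  0.0005] shift cm after turn [ 0.    0.06 -0.09] before turn [ 0.    0.06 -0.09] f [ 0.5 -0.3  1.9] w 0.434 g 61.7
```

Call:
jog_arm(moves=[[[3, 0, 0, -0.5, 0, 0, 0], [3, 0, 0, -1, 0, 0, 0], [3, 0, 0, -1.5, 0, 0, 0], [3, 0, 0, -2.5, 0, 0, 0], [3, 0, 0, -2.5, 0, 0, 0], [3, 0, 0, -2.5, 0, 0, 0], [3, 0, 0, -2, 0, 0, 0], [3, 0, 0, -1.5, 0, 0, 0], [3, 0, 0, 0, 0, 0, 0.087], [3, 0, 0, 0, 0, 0, 0.087], [3, 0, 0, 0, 0, 0, 0.087], [3, 0, 0, 0, 0, 0, 0], [3, 0, 0, 0, 0, 0, 0]]])

```text
time: 5.78
tool_pos: [0.5188, 0.1194, 0.1889]
tool_rot: [0.0, 1.0, 0.007, -0.0]
contact_force: [0.0, -0.5, -1.7]
gripper_width: 0.433
grasp_force: 61.2
```

```bash
python3 -c "
from h import *
to(.5138,-.3182,.18,0.6)
f=grab_frame('side'); cv2.imwrite('pics/s1.png',f['color'])
P,u,v=pts(f)
p=state()['tool_pos']
m=(abs(P[:,0]-p[0])<.06)&(abs(P[:,1]-p[1])<.06)&(P[:,2]>.1)&(P[:,2]<.25)
print(np.c_[u,v][m].min(0),np.c_[u,v][m].max(0))
print('lowest',np.percentile(P[m][:,2],[.5,2]))
for r in recognise('pack',f)[:2]: print(r)
"
```

```text
t 5.78 pos [0.5188 0.1194 0.1889] turn(tool rotvec) [0.0001 0.0007 0.0035] shift cm after turn [-0.96 43.75  0.89] before turn [-1.11 43.74  0.9 ] f [ 0.  -0.5 -1.7] w 0.433 g 61.2
[289 207] [314 253]
lowest [0.14933846 0.15296489]
{'rect': [301.0, 239.7, 25.0, 25.3], 'p': 0.59}
```

Call:
jog_arm(moves=[[[3, -0.1, 1.5, 0, 0, 0, 0.003], [3, 0, 2.5, 0, 0, 0, 0], [3, -0.1, 3.2, 0, 0, 0, 0], [3, 0, 3.2, 0, 0, 0, 0], [3, -0.1, 3.2, 0, 0, 0, 0], [3, 0, 3.2, 0, 0, 0, 0], [3, -0.1, 3.2, 0, 0, 0, 0], [3, 0, 3.2, 0, 0, 0, 0], [3, -0.1, 3.2, 0, 0, 0, 0], [3, 0, 3.2, 0, 0, 0, 0], [3, -0.1, 3.2, 0, 0, 0, 0], [3, 0, 3.2, 0, 0, 0, 0], [3, 0, 2.5, 0, 0, 0, 0], [3, 0, 1.5, 0, 0, 0, 0], [3, 0, 0, 0, 0, 0, 0], [3, 0, 0, 0, 0, 0, 0], [3, 0, 0, 0, 0, 0, 0]]])

```text
time: 7.3
tool_pos: [0.5168, -0.2795, 0.1885]
tool_rot: [-0.001, 1.0, 0.005, -0.0]
contact_force: [0.8, 0.6, -1.2]
gripper_width: 0.434
grasp_force: 61.2
```

```bash
python3 -c "
from h import *
f=grab_frame('top'); P,u,v=pts(f); hsv=cv2.cvtColor(f['color'],cv2.COLOR_BGR2HSV)[v,u].astype(int)
m=(u>380)&(u<445)&(v>175)&(v<262)&(P[:,2]>.05)&(P[:,2]<.064)
print(cv2.minAreaRect((P[m][:,:2]*1000).astype(np.float32)))
g=grab_frame('wrist'); cv2.imwrite('pics/w2.png',g['color'])
to(.5138,-.3182,.18,0.6)"
```

```text
((562.5597534179688, -316.9903259277344), (200.70384216308594, 131.65420532226562), 0.17001725733280182)
t 7.4 pos [ 0.5169 -0.2792  0.1887] turn(tool rotvec) [-0.0006  0.0001  0.0001] shift cm after turn [-0.35  3.9   0.87] before turn [-0.35  3.9   0.87] f [ 0.1  0.9 -1.6] w 0.431 g 61.2
```

View pics/w2.png

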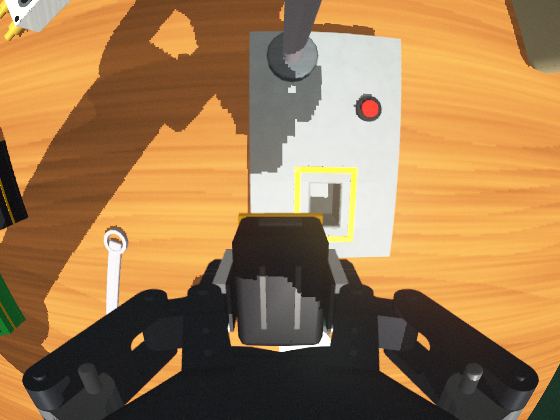

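```bash
cat >> h.py <<'E'
def ray(f,u,v):
    x=(np.asarray(u)-f["cx"]);y=(np.asarray(v)-f["cy"]); r=np.hypot(x,y)+1e-9; th=r/f["fx"]
    d=np.stack([np.sin(th)*x/r,np.sin(th)*y/r,np.cos(th)],-1)
    R=np.array(f["R"]); return d@R, -R.T@np.array(f["t"])
def onz(f,u,v,z):
    d,o=ray(f,u,v); return o+d*((z-o[2])/d[...,2])[...,None]
E
python3 -c "
from h import *
g=grab_frame('wrist'); h=cv2.cvtColor(g['color'],cv2.COLOR_BGR2HSV).astype(int)
Y=(h[...,0]>20)&(h[...,0]<35)&(h[...,1]>150)&(h[...,2]>120)
m=Y.copy(); m[:,:290]=0; m[:,365:]=0;m[:160]=0;m[250:]=0
v,u=np.nonzero(m); p=onz(g,u,v,.058)*1000
print(len(u),p.min(0),p.max(0),cv2.minAreaRect(p[:,:2].astype(np.float32)))
m=Y.copy(); m[:,:235]=0; m[:,325:]=0;m[:205]=0;m[250:]=0
# pack head: dark pixels with depth near; 3D
v,u=np.nonzero(g['depth']>0); d,o=ray(g,u,v); z=g['depth'][v,u]
c=np.cos(np.hypot(u-g['cx'],v-g['cy'])/g['fx']); P=o+d*(z/c)[:,None]
t=state()['tool_pos']
k=(abs(P[:,0]-t[0])<.05)&(abs(P[:,1]-t[1])<.016)&(P[:,2]>.155)&(P[:,2]<.23)
q=(P[k]-t)*1000; print(k.sum(),np.percentile(q,[1,50,99],axis=0))
top=q[abs(q[:,2]-np.percentile(q[:,2],60))<3];print(np.histogram(q[:,2],12)); print(top.min(0),top.max(0))
print(onz(g,np.array([240,323]),np.array([214,214]),t[2]-.005)-t)
"
```

```text
655 [ 479.52000676 -344.17773834   58.        ] [ 546.71808798 -287.38499632   58.        ] ((513.1399536132812, -315.8043212890625), (56.75138854980469, 67.16268157958984), 89.67146301269531)
10383 [[-25.51193278 -15.66787011  -0.96010082]
 [  9.08871559   0.10166777  28.22582043]
 [ 27.40597486  15.69751228  29.76588497]]
(array([  85,  142,  139,   62,  130,  152,  256,  213,  180,  238, 1429,
       7357]), array([-4.26228456, -1.35652774,  1.54922908,  4.4549859 ,  7.36074273,
       10.26649955, 13.17225637, 16.07801319, 18.98377002, 21.88952684,
       24.79528366, 27.70104048, 30.60679731]))
[-27.12388268 -15.99661469  25.41433099] [27.17346543 15.99640902 30.60679731]
[[ 0.024897    0.01997993 -0.005     ]
 [ 0.02535091 -0.01942043 -0.005     ]]
```

Call:
jog_arm(moves=[[[3, -0.35, 1.25, 0, 0, 0, 0], [3, 0, 1.25, 0.9, 0, 0, 0], [3, 0, 1.25, 2, 0, 0, 0], [3, 0, 0, 2.5, 0, 0, 0], [3, 0, 0, 2, 0, 0, 0], [3, 0, 0, 1, 0, 0, 0], [3, 0, 0, 0, 0, 0, 0], [3, 0, 0, 0, 0, 0, 0], [3, 0, 0, 0, 0, 0, 0]]])

```text
time: 8.2
tool_pos: [0.5144, -0.319, 0.1063]
tool_rot: [0.001, 1.0, 0.004, 0.001]
contact_force: [0.1, 0.3, -2.1]
gripper_width: 0.434
grasp_force: 61.2
```

```bash
python3 -c "
from h import *
to(.5132,-.3168,.105,0.5)
f=grab_frame('side'); cv2.imwrite('pics/s2.png',cv2.resize(f['color'][120:260,240:420],(720,560)))"
```

```text
t 8.2 pos [ 0.5144 -0.319   0.1063] turn(tool rotvec) [ 0.0017 -0.0019  0.0001] shift cm after turn [-0.12 -0.22  0.13] before turn [-0.12 -0.22  0.13] f [ 0.1  0.3 -2.1] w 0.434 g 61.2
```

Call:
jog_arm(moves=[[[3, -0.12, -0.22, 0, 0, 0, 0], [3, 0, 0, 0, 0, 0, 0], [3, 0, 0, 0, 0, 0, 0], [3, 0, 0, 0.5, 0, 0, 0], [3, 0, 0, 0.5, 0, 0, 0], [3, 0, 0, 0.5, 0, 0, 0], [3, 0, 0, 0, 0, 0, 0], [3, 0, 0, 0, 0, 0, 0]]])

```text
time: 8.92
tool_pos: [0.5124, -0.3168, 0.0891]
tool_rot: [0.001, 1.0, 0.004, 0.0]
contact_force: [2.2, -5.3, -5.6]
gripper_width: 0.434
grasp_force: 60.9
```

```bash
python3 -c "
from h import *
to(.5132,-.3168,.063,0.5)"
```

```text
t 8.92 pos [ 0.5124 -0.3168  0.0891] turn(tool rotvec) [ 0.0019 -0.0005 -0.    ] shift cm after turn [ 0.08 -0.    2.61] before turn [ 0.08 -0.01  2.61] f [ 2.2 -5.3 -5.6] w 0.434 g 60.9
```

Call:
jog_arm(moves=[[[3, 0.05, 0.1, 0, 0, 0, 0], [3, 0, 0, 0.5, 0, 0, 0], [3, 0, 0, 0.5, 0, 0, 0], [3, 0, 0, 0.5, 0, 0, 0], [3, 0, 0, 0, 0, 0, 0], [3, 0, 0, 0, 0, 0, 0]]])

```text
time: 9.42
tool_pos: [0.5125, -0.3169, 0.0739]
tool_rot: [-0.0, 1.0, 0.004, -0.0]
contact_force: [0.4, -3.8, -3.6]
gripper_width: 0.437
grasp_force: 61.2
```

```bash
python3 -c "
from h import *
to(.5132,-.3168,.063,0.5)"
```

```text
t 9.42 pos [ 0.5125 -0.3169  0.0739] turn(tool rotvec) [-0.0001  0.0008  0.    ] shift cm after turn [ 0.07 -0.01  1.09] before turn [ 0.07 -0.01  1.09] f [ 0.4 -3.8 -3.6] w 0.437 g 61.2
```

Call:
jog_arm(moves=[[[3, 0, 0.1, 0, 0, 0, 0], [3, 0, 0, 0.4, 0, 0, 0], [3, 0, 0, 0.3, 0, 0, 0], [3, 0, 0, 0.2, 0, 0, 0], [3, 0, 0, 0.2, 0, 0, 0], [3, 0, 0, 0, 0, 0, 0], [3, 0, 0, 0, 0, 0, 0]]])

```text
time: 10.0
tool_pos: [0.5128, -0.3178, 0.0637]
tool_rot: [-0.0, 1.0, 0.004, -0.0]
contact_force: [-0.5, -0.3, -0.9]
gripper_width: 0.436
grasp_force: 61.5
```

```bash
python3 -c "
from h import *
to(.5132,-.3168,.063,0.5)"
```

```text
t 10.0 pos [ 0.5128 -0.3178  0.0637] turn(tool rotvec) [-0.0003  0.0003  0.0002] shift cm after turn [ 0.04 -0.1   0.07] before turn [ 0.04 -0.1   0.07] f [-0.5 -0.3 -0.9] w 0.436 g 61.5
```

Call:
jog_arm(moves=[[[3, 0, 0, 0.1, 0, 0, 0], [3, 0, 0, 0.1, 0, 0, 0], [3, 0, 0, 0, 0, 0, 0], [3, 0, 0, 0, 0, 0, 0]]])

```text
time: 10.33
tool_pos: [0.5131, -0.318, 0.0631]
tool_rot: [-0.0, 1.0, 0.004, -0.0]
contact_force: [-1.9, 1.8, 5.2]
gripper_width: 0.433
grasp_force: 62.3
```

Call:
jog_arm(moves=[[[8.5, 0, 0, 0, 0, 0, 0], [8.5, 0, 0, 0, 0, 0, 0], [8.5, 0, 0, 0, 0, 0, 0], [8.5, 0, 0, 0, 0, 0, 0], [8.5, 0, 0, 0, 0, 0, 0], [8.5, 0, 0, 0, 0, 0, 0], [8.5, 0, 0, 0, 0, 0, 0], [8.5, 0, 0, 0, 0, 0, 0], [8.5, 0, 0, 0, 0, 0, 0]]])

```text
time: 11.08
tool_pos: [0.5129, -0.3179, 0.0618]
tool_rot: [-0.0, 1.0, 0.004, -0.0]
contact_force: [-0.0, 0.8, 0.9]
gripper_width: 1.001
grasp_force: 0.0
```

Call:
jog_arm(moves=[[[8.5, 0, 0, -0.5, 0, 0, 0], [8.5, 0, 0, -1, 0, 0, 0], [8.5, 0, 0, -2, 0, 0, 0], [8.5, 0, 0, -3, 0, 0, 0], [8.5, 0, 0, -3, 0, 0, 0], [8.5, 0, 0, -2, 0, 0, 0], [8.5, 0, 0, 0, 0, 0, 0], [8.5, 0, 0, 0, 0, 0, 0]]])

```text
time: 11.75
tool_pos: [0.514, -0.3188, 0.1798]
tool_rot: [0.002, 1.0, 0.004, 0.002]
contact_force: [-1.4, -0.5, -0.8]
gripper_width: 0.992
grasp_force: 0.0
```

```bash
python3 -c "
from h import *
g=grab_frame('wrist'); cv2.imwrite('pics/w3.png',g['color'])
v,u=np.nonzero(g['depth']>0); d,o=ray(g,u,v); z=g['depth'][v,u]
c=np.cos(np.hypot(u-g['cx'],v-g['cy'])/g['fx']); P=o+d*(z/c)[:,None]
k=(abs(P[:,0]-.513)<.045)&(abs(P[:,1]+.318)<.03)&(P[:,2]>.075)&(P[:,2]<.12)
q=P[k]*1000; print(k.sum(),np.percentile(q,[1,50,99],axis=0), cv2.minAreaRect(q[q[:,2]>85][:,:2].astype(np.float32)))
b=(P[:,0]>.56)&(P[:,0]<.62)&(abs(P[:,1]+.33)<.03)&(P[:,2]<.09);print('base z',np.median(P[b,2]))
r=(.5199,.1189)
to(.4843,.347,.18,-17.6)"
```

```text
3493 [[ 487.27166216 -335.44181603   77.54342754]
 [ 516.02980027 -317.47720922   91.4358707 ]
 [ 540.11257718 -299.25677795   93.14753669]] ((512.9903564453125, -317.32958984375), (53.00480270385742, 37.21949768066406), 1.2279726266860962)
base z 0.05774786831477546
t 11.8 pos [ 0.513  -0.318   0.1775] turn(tool rotvec) [ 0.0006 -0.001   0.316 ] shift cm after turn [-22.85 -62.52  -0.25] before turn [ -2.28 -66.53  -0.3 ] f [-0.3 -0.9 -0.2] w 0.997 g 0.0
```

Call:
jog_arm(moves=[[[8.5, -0.1, -2, 0, 0, 0, 0], [8.5, -0.1, -3.5, 0, 0, 0, 0], [8.5, -0.1, -3.5, 0, 0, 0, 0], [8.5, -0.1, -3.5, 0, 0, 0, 0], [8.5, -0.1, -3.5, 0, 0, 0, 0], [8.5, -0.1, -3.5, 0, 0, 0, 0], [8.5, -0.1, -3.5, 0, 0, 0, 0], [8.5, -0.1, -3.5, 0, 0, 0, 0], [8.5, -0.1, -3.5, 0, 0, 0, 0], [8.5, -0.1, -3.5, 0, 0, 0, 0], [8.5, -0.1, -3.5, 0, 0, 0, 0], [8.5, -0.1, -3.5, 0, 0, 0, 0], [8.5, -0.1, -3.5, 0, 0, 0, 0], [8.5, -0.1, -3.5, 0, 0, 0, 0], [8.5, -0.1, -3.5, 0, 0, 0, 0], [8.5, -0.1, -3.5, 0, 0, 0, 0], [8.5, -0.1, -3.5, 0, 0, 0, 0], [8.5, 0, 0, 0, 0, 0, 0.105], [8.5, 0, 0, 0, 0, 0, 0.105], [8.5, 0, 0, 0, 0, 0, 0.105]]])

```text
time: 13.47
tool_pos: [0.4893, 0.2623, 0.1744]
tool_rot: [0.001, 0.988, -0.154, -0.002]
contact_force: [-0.1, -0.7, 0.1]
gripper_width: 0.999
grasp_force: 0.0
```

```bash
python3 -c "
from h import *
to(.4843,.347,.18,-17.6)
f=grab_frame('top'); P,u,v=pts(f); hsv=cv2.cvtColor(f['color'],cv2.COLOR_BGR2HSV)[v,u].astype(int);H,S,V=hsv.T;z=P[:,2]
b=(abs(P[:,0]-.53)<.11)&(abs(P[:,1]-.33)<.07)
for m in (b&(H>100)&(H<125)&(S>140)&(z<.025), b&(z>.042)&(z<.06), b&(S<90)&(z>.02)&(z<.04)&(P[:,0]>.52)):
    if m.sum()>4: print(m.sum(),cv2.minAreaRect((P[m][:,:2]*1000).astype(np.float32)),P[m].mean(0))
g=grab_frame('wrist'); cv2.imwrite('pics/w4.png',g['color'])
"
```

```text
t 13.47 pos [0.4893 0.2623 0.1744] turn(tool rotvec) [ 0.0027  0.0033 -0.0024] shift cm after turn [-3.04 -7.92 -0.56] before turn [-3.06 -7.91 -0.57] f [-0.1 -0.7  0.1] w 0.999 g 0.0
43 ((569.4324951171875, 281.543701171875), (43.2886962890625, 17.89702606201172), 13.855535507202148) [0.57186853 0.28356922 0.01121066]
15 ((469.56982421875, 350.8291015625), (12.850606918334961, 7.213069438934326), 74.48799896240234) [0.46941333 0.34985813 0.04938469]
```

View pics/w4.png

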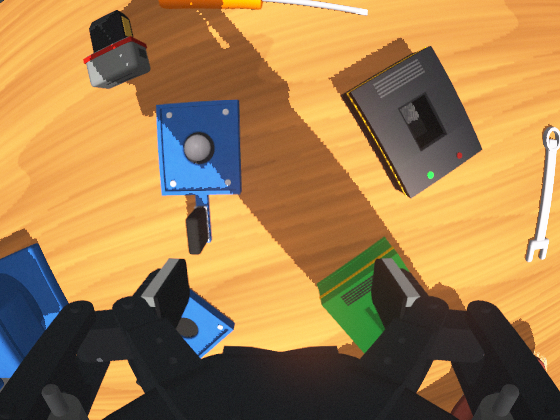

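```bash
python3 -c "
from h import *
import pickle
f=pickle.load(open('top0.pkl','rb')); P,u,v=pts(f); H,S,V=cv2.cvtColor(f['color'],cv2.COLOR_BGR2HSV)[v,u].astype(int).T
m=(u>128)&(u<175)&(v>270)&(v<320)&(H>100)&(H<125)&(S>140)&(P[:,2]<.03)
r=cv2.minAreaRect((P[m][:,:2]*1000).astype(np.float32)); c=cv2.boxPoints(r)
a=np.deg2rad(-17.6); ex=np.array([np.cos(a),np.sin(a)]); ey=np.array([-ex[1],ex[0]])
print(r); print('corners in tool-ish frame about grip (mm x,y)',np.round((c-[484.3,347])@np.c_[ex,ey],0).tolist())
g=grab_frame('wrist')
v,u=np.nonzero(g['depth']>0); d,o=ray(g,u,v); z=g['depth'][v,u]
c=np.cos(np.hypot(u-g['cx'],v-g['cy'])/g['fx']); P=o+d*(z/c)[:,None]
k=(abs(P[:,0]-.484)<.03)&(abs(P[:,1]-.347)<.025)&(P[:,2]>.044)&(P[:,2]<.06)
print(k.sum(),cv2.minAreaRect((P[k][:,:2]*1000).astype(np.float32)),P[k].mean(0))
hh=cv2.cvtColor(g['color'],cv2.COLOR_BGR2HSV)[v,u].astype(int)
k=(abs(P[:,0]-.555)<.065)&(abs(P[:,1]-.324)<.065)&(hh[:,0]>100)&(hh[:,0]<125)&(hh[:,1]>140)&(P[:,2]>.011)&(P[:,2]<.02)
print(k.sum(),cv2.minAreaRect((P[k][:,:2]*1000).astype(np.float32)))
"
```

```text
((363.0368957519531, 427.01068115234375), (78.07576751708984, 103.40257263183594), 29.221834182739258)
corners in tool-ish frame about grip (mm x,y) [[-204.0, 47.0], [-129.0, -24.0], [-75.0, 33.0], [-151.0, 103.0]]
522 ((484.1632385253906, 346.8541564941406), (12.975168228149414, 35.1468391418457), 73.70263671875) [0.48488344 0.34530301 0.05067739]
1325 ((554.32373046875, 324.4185485839844), (80.3873062133789, 89.84797668457031), 72.56596374511719)
```

Call:
jog_arm(moves=[[[8.5, -1, -2.6, 0, 0, 0, 0], [8.5, -1, -2.6, 0, 0, 0, 0], [8.5, -1, -2.6, 0, 0, 0, 0], [5, 0, 0, 2.5, 0, 0, 0], [5, 0, 0, 2.5, 0, 0, 0], [5, 0, 0, 2.5, 0, 0, 0], [5, 0, 0, 0, 0, 0, 0], [5, 0, 0, 0, 0, 0, 0], [5, 0, 0, 0, 0, 0, 0]]])

```text
time: 14.37
tool_pos: [0.4863, 0.3453, 0.1028]
tool_rot: [-0.0, 0.988, -0.152, 0.0]
contact_force: [-0.3, 0.1, 1.2]
gripper_width: 0.584
grasp_force: 0.0
```

```bash
python3 -c "
from h import *
to(.484,.3469,.018,-17.4)"
```

```text
t 14.37 pos [0.4863 0.3453 0.1028] turn(tool rotvec) [-0.0007 -0.0007 -0.0019] shift cm after turn [-0.26 -0.08  8.48] before turn [-0.27 -0.08  8.48] f [-0.3  0.1  1.2] w 0.584 g 0.0
```

Call:
jog_arm(moves=[[[5, -0.26, -0.08, 0, 0, 0, 0], [5, 0, 0, 2, 0, 0, 0], [5, 0, 0, 2, 0, 0, 0], [5, 0, 0, 2, 0, 0, 0], [5, 0, 0, 1, 0, 0, 0], [5, 0, 0, 0.9, 0, 0, 0], [5, 0, 0, 0.4, 0, 0, 0], [5, 0, 0, 0, 0, 0, 0], [5, 0, 0, 0, 0, 0, 0], [5, 0, 0, 0, 0, 0, 0]]])

```text
time: 15.2
tool_pos: [0.4844, 0.3474, 0.0202]
tool_rot: [-0.001, 0.988, -0.152, 0.001]
contact_force: [0.6, 0.3, 0.0]
gripper_width: 0.591
grasp_force: 0.0
```

```bash
python3 -c "
from h import *
to(.484,.3469,.018,-17.4)"
```

```text
t 15.2 pos [0.4844 0.3474 0.0202] turn(tool rotvec) [-0.0017 -0.0016 -0.0025] shift cm after turn [-0.02  0.06  0.22] before turn [-0.02  0.06  0.22] f [0.6 0.3 0. ] w 0.591 g 0.0
```

Call:
jog_arm(moves=[[[4, 0, 0.05, 0.2, 0, 0, 0], [3, 0, 0, 0, 0, 0, 0], [2.5, 0, 0, 0, 0, 0, 0], [2, 0, 0, 0, 0, 0, 0], [1.8, 0, 0, 0, 0, 0, 0], [1.6, 0, 0, 0, 0, 0, 0], [1.5, 0, 0, 0, 0, 0, 0], [1.4, 0, 0, 0, 0, 0, 0], [1.3, 0, 0, 0, 0, 0, 0], [1.2, 0, 0, 0, 0, 0, 0], [1.1, 0, 0, 0, 0, 0, 0], [0.9, 0, 0, 0, 0, 0, 0], [0.6, 0, 0, 0, 0, 0, 0], [0.3, 0, 0, 0, 0, 0, 0], [0.3, 0, 0, 0, 0, 0, 0], [0.3, 0, 0, 0, 0, 0, 0]]])

```text
time: 16.53
tool_pos: [0.4833, 0.3464, 0.0169]
tool_rot: [0.0, 0.988, -0.153, -0.0]
contact_force: [0.4, -0.3, 1.8]
gripper_width: 0.131
grasp_force: 58.7
```

Call:
jog_arm(moves=[[[0.3, 0, 0, -0.1, 0, 0, 0], [0.3, 0, 0, -0.2, 0, 0, 0], [0.3, 0, 0, -0.3, 0, 0, 0], [0.3, 0, 0, -0.4, 0, 0, 0], [0.3, 0, 0, -0.5, 0, 0, 0], [0.3, 0, 0, -0.6, 0, 0, 0], [0.3, 0, 0, -0.7, 0, 0, 0], [0.3, 0, 0, -0.7, 0, 0, 0], [0.3, 0, 0, -0.7, 0, 0, 0], [0.3, 0, 0, -0.7, 0, 0, 0], [0.3, 0, 0, -0.6, 0, 0, 0], [0.3, 0, 0, -0.4, 0, 0, 0], [0.3, 0, 0, -0.3, 0, 0, 0], [0.3, 0, 0, -0.1, 0, 0, 0], [0.3, 0, 0, 0, 0, 0, 0], [0.3, 0, 0, 0, 0, 0, 0]]])

```text
time: 17.87
tool_pos: [0.4831, 0.3462, 0.0794]
tool_rot: [0.0, 0.988, -0.152, -0.0]
contact_force: [0.6, 0.3, -2.0]
gripper_width: 0.132
grasp_force: 58.3
```

```bash
python3 -c "
from h import *
g=grab_frame('wrist'); cv2.imwrite('pics/w5.png',g['color'])
v,u=np.nonzero(g['depth']>0); d,o=ray(g,u,v); z=g['depth'][v,u]
c=np.cos(np.hypot(u-g['cx'],v-g['cy'])/g['fx']); P=o+d*(z/c)[:,None]
t=state()['tool_pos'];Q=P-t
H,S,V=cv2.cvtColor(g['color'],cv2.COLOR_BGR2HSV)[v,u].astype(int).T
a=np.deg2rad(-17.4);X=Q[:,:2]@np.array([np.cos(a),np.sin(a)]);Y=Q[:,:2]@np.array([-np.sin(a),np.cos(a)])
k=(abs(Y)<.05)&(X>.025)&(X<.14)&(abs(Q[:,2])<.03)&(H>100)&(H<125)&(S>140)
A=np.c_[X[k],Y[k],np.ones(k.sum())];w=np.ones(k.sum(),bool)
for i in range(5):
    s=np.linalg.lstsq(A[w],Q[k][w,2],rcond=None)[0]; w=abs(A@s-Q[k][:,2])<.004
print(k.sum(),'tilt deg x,y',np.rad2deg(s[:2]),'z at 75',s[0]*.075+s[2],'X',np.percentile(X[k],[1,99]),'Y',np.percentile(Y[k],[1,99]))
to(.6-.075,-.047,.18,0)
"
```

```text
27576 tilt deg x,y [0.22508457 0.10334751] z at 75 -0.008086029301371552 X [0.03099936 0.118674  ] Y [-0.03795246  0.03966521]
t 17.92 pos [0.483  0.3462 0.0793] turn(tool rotvec) [ 0.0006  0.0008 -0.3062] shift cm after turn [  4.2   39.32 -10.07] before turn [ 15.85  36.23 -10.06] f [ 0.5 -0.1 -2.5] w 0.134 g 58.3
```

View pics/w5.png

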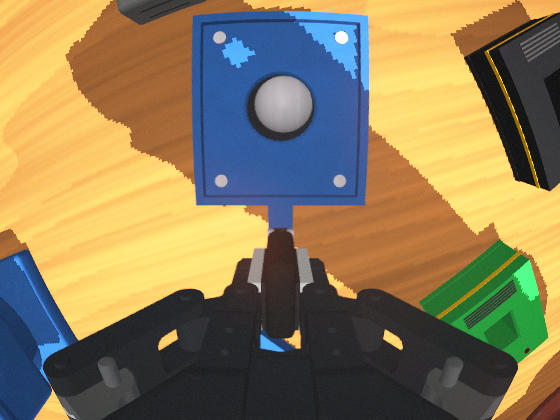

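Call:
jog_arm(moves=[[[0.3, 0, 0, -0.1, 0, 0, 0], [0.3, 0, 0, -0.3, 0, 0, 0], [0.3, 0, 0, -0.5, 0, 0, 0], [0.3, 0, 0, -0.7, 0, 0, 0], [0.3, 0, 0, -0.9, 0, 0, 0], [0.3, 0, 0, -0.9, 0, 0, 0], [0.3, 0, 0, -0.9, 0, 0, 0], [0.3, 0, 0, -0.9, 0, 0, 0], [0.3, 0, 0, -0.9, 0, 0, 0], [0.3, 0, 0, -0.9, 0, 0, 0], [0.3, 0, 0, -0.9, 0, 0, 0], [0.3, 0, 0, -0.7, 0, 0, 0], [0.3, 0, 0, -0.5, 0, 0, 0], [0.3, 0, 0, -0.5, 0, 0, 0], [0.3, 0, 0, -0.3, 0, 0, 0], [0.3, 0, 0, -0.1, 0, 0, 0], [0.3, 0, 0, 0, 0, 0, 0]]])

```text
time: 19.33
tool_pos: [0.4833, 0.3464, 0.1798]
tool_rot: [-0.0, 0.988, -0.153, 0.0]
contact_force: [0.3, 0.3, -2.0]
gripper_width: 0.133
grasp_force: 58.3
```

Call:
jog_arm(moves=[[[0.3, 0.09, 0.2, 0, 0, 0, 0], [0.3, 0.23, 0.5, 0, 0, 0, 0], [0.3, 0.36, 0.8, 0, 0, 0, 0], [0.3, 0.5, 1.1, 0, 0, 0, 0], [0.3, 0.63, 1.4, 0, 0, 0, 0], [0.3, 0.72, 1.6, 0, 0, 0, 0], [0.3, 0.72, 1.6, 0, 0, 0, 0], [0.3, 0.72, 1.6, 0, 0, 0, 0], [0.3, 0.72, 1.6, 0, 0, 0, 0], [0.3, 0.72, 1.6, 0, 0, 0, 0], [0.3, 0.72, 1.6, 0, 0, 0, 0], [0.3, 0.72, 1.6, 0, 0, 0, 0], [0.3, 0.72, 1.6, 0, 0, 0, 0], [0.3, 0.72, 1.6, 0, 0, 0, 0], [0.3, 0.63, 1.4, 0, 0, 0, 0], [0.3, 0.5, 1.1, 0, 0, 0, 0], [0.3, 0.36, 0.8, 0, 0, 0, 0], [0.3, 0.23, 0.5, 0, 0, 0, 0], [0.3, 0.09, 0.2, 0, 0, 0, 0], [0.3, 0, 0, 0, 0, 0, 0]]])

```text
time: 21.0
tool_pos: [0.5121, 0.1021, 0.1798]
tool_rot: [-0.0, 0.988, -0.153, -0.0]
contact_force: [0.3, -0.1, -3.0]
gripper_width: 0.131
grasp_force: 58.4
```

```bash
python3 -c "
from h import *
to(.528,-.025,.18,-17.4)
g=grab_frame('wrist'); print(recognise('ball',g)[:2])
f=grab_frame('side'); P,u,v=pts(f)
k=(P[:,0]>.6)&(P[:,0]<.85)&(abs(P[:,1]+.046)<.1)&(P[:,2]>.25)&(P[:,2]<.52)
print('shade',k.sum(),np.percentile(P[k],[2,50,98],axis=0).round(3))
"
```

```text
t 21.0 pos [0.5121 0.1021 0.1798] turn(tool rotvec) [-0.0001  0.0001 -0.003 ] shift cm after turn [ 5.32 11.65 -0.02] before turn [ 5.35 11.63 -0.02] f [ 0.3 -0.1 -3. ] w 0.131 g 58.4
[{'rect': [288.6, 99.4, 57.2, 55.8], 'p': 0.93}]
shade 1911 [[ 0.681 -0.129  0.344]
 [ 0.741 -0.024  0.405]
 [ 0.797  0.006  0.503]]
```

Call:
jog_arm(moves=[[[0.3, 0.09, 0.2, 0, 0, 0, 0], [0.3, 0.23, 0.5, 0, 0, 0, 0], [0.3, 0.37, 0.8, 0, 0, 0, 0], [0.3, 0.5, 1.1, 0, 0, 0, 0], [0.3, 0.59, 1.3, 0, 0, 0, 0], [0.3, 0.59, 1.3, 0, 0, 0, 0], [0.3, 0.59, 1.3, 0, 0, 0, 0], [0.3, 0.59, 1.3, 0, 0, 0, 0], [0.3, 0.59, 1.25, 0, 0, 0, 0], [0.3, 0.5, 1.1, 0, 0, 0, 0], [0.3, 0.37, 0.8, 0, 0, 0, 0], [0.3, 0.23, 0.5, 0, 0, 0, 0], [0.3, 0.09, 0.2, 0, 0, 0, 0], [0.3, 0, 0, 0, 0, 0, 0], [0.3, 0, 0, 0, 0, 0, 0], [0.3, 0, 0, 0, 0, 0, 0], [0.3, 0, 0, 0, 0, 0, 0], [0.3, 0, 0, 0, 0, 0, 0], [0.3, 0, 0, 0, 0, 0, 0], [0.3, 0, 0, 0, 0, 0, 0]]])

```text
time: 22.82
tool_pos: [0.5278, -0.0246, 0.1798]
tool_rot: [0.0, 0.988, -0.152, -0.0]
contact_force: [0.0, 0.2, -2.1]
gripper_width: 0.133
grasp_force: 58.4
```

```bash
python3 -c "
from h import *
to(.528,-.025,.18,-17.4)
g=grab_frame('wrist'); b=recognise('ball',g)[0]; print(b)
print('ball world',onz(g,np.array([b['rect'][0]]),np.array([b['rect'][1]]),.18))
f=grab_frame('side'); cv2.imwrite('pics/s3.png',f['color'])
f=grab_frame('top'); P,u,v=pts(f)
k=(abs(P[:,0]-.513)<.045)&(abs(P[:,1]+.318)<.035)&(P[:,2]>.08)&(P[:,2]<.11)
print('pack',k.sum(),cv2.minAreaRect((P[k][:,:2]*1000).astype(np.float32)) if k.sum()>5 else '',np.median(P[k,2]))
"
```

```text
t 22.82 pos [ 0.5278 -0.0246  0.1798] turn(tool rotvec) [ 0.      0.     -0.0021] shift cm after turn [ 0.03  0.03 -0.02] before turn [ 0.03  0.03 -0.02] f [ 0.   0.2 -2.1] w 0.133 g 58.4
{'rect': [289.4, 97.3, 55.6, 56.5], 'p': 0.97}
ball world [[ 0.60181921 -0.0513447   0.18      ]]
pack 298 ((511.1827392578125, -317.1554870605469), (55.58734130859375, 38.23903274536133), 0.4241292476654053) 0.09052797667527726
```

View pics/s3.png

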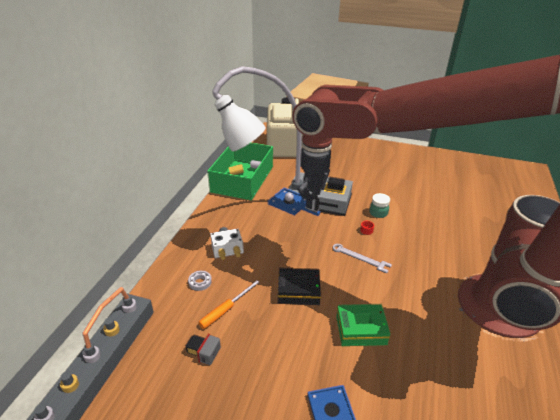

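The side view shows the tray level at (288,198) below the shade, with the ball in its pocket. The pack is home in the lamp at (335,185), and the other things stand where they were. The ball is about 5 mm from the beam's middle point, so I'm handing the job in.

```bash
python3 -c "
from plant import *
print(job_done())"
```

```text
the job is handed in; nothing more can be done
None
```

I've handed the job in, and no verdict came back: the battery pack is fully home in the lamp's well and let go, and the arm is holding the tray level and still with the ball about 5 mm from the middle of the beam by my last measurement.

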